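Fill the spice rack in order of height

TASK

The oil bottle and the low pot with the green lid already stand at the two ends of the spice rack on the worktop. Take the pepper mill, the tall glass jar, the red-capped spice jar and the honey jar that stand in front of the microwave and put them into the four empty bays between them, so that the row goes down in height step by step from the oil bottle to the pot. Each should stand upright on the board in the middle of its bay, and everything else should stay where it is.

Things in the scene. Friction and masses are not known exactly. Their poses are not given: they have to be found in the camera images.
- rack: fixed dark-wood spice rack, 96 (x) x 524 (y) x 46 mm, a row of six bays along its y; origin: centre of underside, z up. Bay floor 16 mm above it; bay centres x = 0, y = -213, -129, -43, 43, 129, 213 mm, outer two taken. Steel rods 5 mm thick: front and back rods at x = -44.5 and 44.5, top 37 mm high; dividers at y = -172, -86, 0, 86, 172, top 33 mm. Inner bay 84 mm clear in x, 81 in y
- oil_bottle: green oil bottle with a paper label and a black cap, 60 mm in diameter, 210 mm tall, loose, standing in one end bay of the rack (either end); stays there; origin at the centre of the underside, z up
- green_lid_pot: low round pot with a green lid that has a cream paper disc on it, 71 mm in diameter, 55 mm tall, loose, standing in the other end bay of the rack; stays there; origin at the centre of the underside, z up
- pepper_mill: turned wooden pepper mill with a waist and a small metal knob on top, 58 mm in diameter at the foot, 170 mm tall, in front of the microwave (not the like one at the back by the knife block); its body can be gripped across about 50 mm at 100 mm above the underside; origin at the centre of the underside, z up
- tall_jar: tall clear glass jar of brown spice with a dark green screw lid, 50 mm in diameter, 140 mm tall; grip it round the glass at about 95 mm above the underside; origin at the centre of the underside, z up
- spice_jar: slim spice jar with a red cap and a dark blue label, 45 mm in diameter, 109 mm tall; grip it at about 75 mm above the underside; origin at the centre of the underside, z up
- honey_jar: squat honey jar with a yellow lid, square with rounded corners, 66 mm across its flats (which face its own x and y axes), 83 mm tall, in front of the microwave (not the like one by the coffee maker); grip it across the flats at about 58 mm above the underside; origin at the centre of the underside, z up
- tea_carton: upright tea carton, pale with green leaves, 50 (x) x 64 (y) x 107 mm tall, standing between the jars and the microwave; leave it alone; origin at the centre of the underside, z up
- mug: white mug with red stripes, 83 mm in diameter, 101 mm tall, handle to its -y, standing behind the rack; leave it alone; origin at the centre of its outline from above, underside, z up
- keys: bunch of keys with a green tag lying flat in front of the rack, 94 x 122 x 8 mm; leave it alone; origin at the centre of the underside, z up

How it is judged:
By the outcome, as a careful person would: the job done as asked, in the order asked, and still so for the second after the job is handed in, with the robot touching nothing.
It also fails if it takes over 128 s, if anything falls off the work surface, if the arm or the gripper's body presses on something with over 40 N, if the wrist force passes 120 N, or if a joint passes its speed limit or range.

ROBOT

A 6-joint arm with a two-finger parallel gripper is mounted at the origin on a cart in front of the work surface, level with it; the furniture and walls round the work are solid. World frame = base frame: x ahead of the robot, y to its left, z up, the work surface at z = 0. Lengths are in m, angles in degrees, forces in N, time in s.
With the tool pointing down it reaches from about 0.4 to 0.825 m from the base axis. Payload 7 kg.
Tool frame: the origin (TCP) lies midway between the tips of the shut fingers; the grasp point (between the pads) lies 19 mm behind it; z points along the fingers, y is the line along which they close (so a half turn about z gives the same grasp; the last joint's range is limited). The gripper opens to 88 mm and grips with 3 to 60 N. Pads are 19 mm wide; open, the fingers measure 130 mm over their backs; the gripper's body (78 mm by 193 mm) begins 47 mm behind the grasp point.
Start: joints at [-56.774, 20.546, 0.682, 0, -70.136, -16.507], TCP at [0.194, -0.646, 0.227] pointing down, gripper open.
Joint ranges: [-176.03, 176.03], [-82.01, 121.73], [-58.28, 71.71], [-173.87, 95.51], [-174.79, -0.11], [-173.66, 173.66]. Speed limits (degrees/s): [136.94, 136.94, 172.46, 180, 180, 180].

INTERFACE

Orientations are given as [roll, pitch, yaw] about the fixed x, y, z axes, in that order (R = Rz(yaw) Ry(pitch) Rx(roll)).
In Python, from plant import ctrl gives the robot as it stands. The module is installed in compiled form; this text tells all that it offers.
- The arm moves only by the tool send_rows, never from a script. Its argument "plan" is a list that holds one entry, the list of rows, each a list of 6 numbers: the shift along the tool's x, y, z in normalised numbers (1 is 100 cm), then the turn, a rotation vector about the tool's x, y, z in shares of 360 degrees (1.0 is 360 degrees). A call has 1 to 8 rows; each row is the pose to reach, as a shift and turn from the pose commanded when the call began, along the tool's axes at that moment; what a row does not reach only later rows make up. A row lasts 1/12 s, in which the tool goes at most 41.7 mm and 7.16 degrees, less where a joint would pass 70% of its speed; a pose out of reach is approached as far as the arm can. A shift or turn number past 1, either way, is cut back to 1. A call with a gripper value outside its range is refused whole. "fingers" is the opening, from 0 (shut) to 1 (fully open), set as the call begins (left out, the last holds). The fingers move at their own pace and stop on an object; the grip force is fixed at half the most. Time passes only in rows, so rows that repeat a pose let the fingers close. It gives the time, the measured TCP pose, the force, the opening and the grip force at its end, in the units of the state.
- ctrl.get_obs(): the state, without advancing time (a new reading comes with each control period).
- ctrl.snapshot(name): name is "scene" or "top"; returns a dict with "img" (480x640x3 uint8, red, green, blue), "K" (3x3 intrinsics, pixels), "pose" (4x4, takes a point from camera to world coordinates). Camera axes: x right, y down, z forward; pixel columns grow to the right and rows downward; lengths in m; the calibration is good to about 2 mm. A picture is of the moment at which its call begins. There is no depth.
- ctrl.close_job(): hands the job in; it is judged then, once.
The state is a dict: "clock": time; "joint_pos": joint angles; "qvel": joint speeds; "tau": joint torques, N m; "tool_pos": TCP position; "orientation": TCP orientation; "force": force on the tool from outside, world axes, zero at the start; "moment": the same for the moment, N m; "opening": finger opening in m; "gripper_force": force on a finger pad.
Only numpy, scipy, OpenCV 4.12 (cv2) and the standard library are available. Lean on these libraries where they do the work, as an engineer would, in place of code of your own. Each camera call takes 0.05 s, during which the arm holds its last target. There are 200 camera calls.

## Working session

There is one attempt and no reset: what is moved stays moved. The work goes in short steps, Python scripts to look and compute and a tool call to move; the robot and the scene stay as the last step left them, time stands still between calls to the robot, and variables do not carry over. Pictures are saved under pics/ and viewed, at most 17 in all, crops included, and the job is handed in when it is done.

Besides the shell and the picture viewer there is one more tool, called after "Emit:" by a JSON object that holds its "method" and its "body", one argument or row to a line. send_rows: Moves the arm, as the interface text tells. Its arguments: {"type":"object","properties":{"plan":{"type":"array","items":{"type":"array","items":{"type":"array","items":{"type":"number"}}}},"fingers":{"type":"number"}},"required":["plan"]}

```bash
mkdir -p pics; python3 - <<'E'
from plant import ctrl
import cv2,numpy as np
for n in("scene","top"):
    s=ctrl.snapshot(n); cv2.imwrite(f"pics/{n}0.png",s["img"][:,:,::-1]); np.savez(f"{n}0.npz",**s); print(n,s["K"].round(1).tolist(),s["pose"].round(3).tolist())
o=ctrl.get_obs(); print(o)
E
```

```text
scene [[526.3, 0.0, 305.5], [0.0, 526.3, 240.5], [0.0, 0.0, 1.0]] [[-0.814, -0.414, 0.407, 0.028], [-0.581, 0.56, -0.591, 0.673], [0.017, -0.718, -0.696, 0.924], [0.0, 0.0, 0.0, 1.0]]
top [[471.0, 0.0, 325.0], [0.0, 471.0, 239.2], [0.0, 0.0, 1.0]] [[0.017, -0.986, 0.168, 0.357], [-1.0, -0.016, 0.005, -0.056], [-0.002, -0.168, -0.986, 1.138], [0.0, 0.0, 0.0, 1.0]]
{'clock': 0.1, 'joint_pos': array([-5.67753991e+01,  2.05875391e+01,  6.39188674e-01, -1.77840583e-02,
       -7.01373233e+01, -1.65084788e+01]), 'qvel': array([-0.0517506 , -0.14888148,  0.02455793,  0.02333969, -0.01577273,
        0.00944093]), 'tau': array([-2.25073003e-03, -5.84162021e+01,  2.93750185e+01,  7.01541245e+00,
        1.01557889e-02, -5.59176624e-05]), 'tool_pos': array([ 0.19401167, -0.64605136,  0.22571515]), 'orientation': array([ 1.79913107e+02, -8.31714660e-03, -1.63289927e+02]), 'force': array([-0.12025994,  0.24907382, -0.01765507]), 'moment': array([-0.03411398, -0.01387734, -0.00271719]), 'gripper_force': 0.0, 'opening': 0.08748036590448068}
```

View pics/scene0.png

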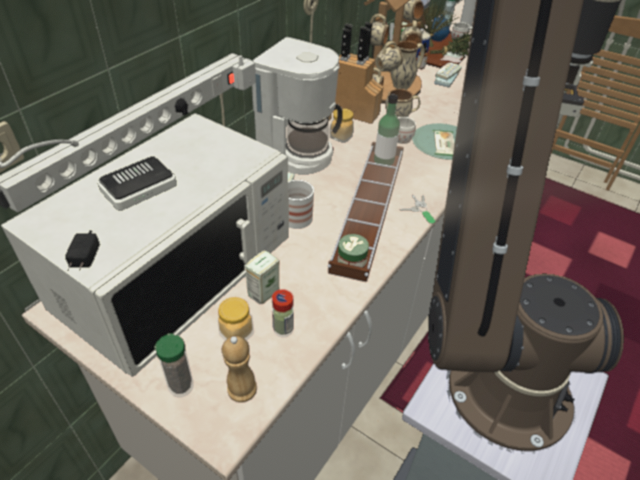

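View pics/top0.png

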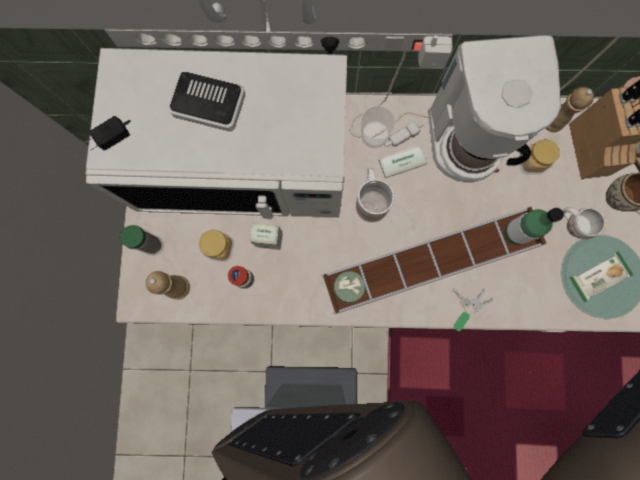

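The scene view shows the tall jar at (173,363), mill (239,368), honey (235,317), spice jar (283,311), and tea carton (263,277). The pot is at the near end of the rack (353,247) and the oil bottle at the far end (387,135). In the top view they are at (134,238), (158,283), (213,244), (239,276) and (265,235). The pot is at (349,286) and the oil cap at (555,215).

```bash
cat > h.py <<'E'
import numpy as np,cv2
def load(n): return dict(np.load(n))
def ray(s,u,v,z):
    d=s["pose"][:3,:3]@np.linalg.inv(s["K"])@np.array([u,v,1.]); c=s["pose"][:3,3]
    return c+d*(z-c[2])/d[2]
def proj(s,p):
    q=s["K"]@(s["pose"][:3,:3].T@(np.asarray(p,float)-s["pose"][:3,3])); return q[:2]/q[2]
def blob(s,lo,hi,box):
    x0,y0,x1,y1=box; h=cv2.cvtColor(s["img"],cv2.COLOR_RGB2HSV)[y0:y1,x0:x1]
    m=cv2.inRange(h,np.array(lo),np.array(hi)); n,l,st,c=cv2.connectedComponentsWithStats(m)
    k=1+st[1:,4].argmax(); m=(l==k).astype(np.uint8)
    (cx,cy),r=cv2.minEnclosingCircle(cv2.findNonZero(m))
    return np.array([cx+x0,cy+y0]),r,c[k]+[x0,y0],st[k,4]
E
python3 - <<'E'
from h import *
t=load("top0.npz"); s=load("scene0.npz")
for n,lo,hi,b,z in [("tall",(40,60,20),(95,255,255),(115,215,165,260),.14),("honey",(15,110,80),(35,255,255),(190,220,235,265),.083),("red",(0,130,60),(8,255,255),(222,258,255,295),.109),("pot",(35,40,20),(95,255,255),(325,265,375,310),.055)]:
    c,r,m,a=blob(t,lo,hi,b); print(n,c.round(1),round(r,1),m.round(1),a,ray(t,*c,z).round(4),ray(t,*m,z).round(4))
for n,lo,hi,b,z in [("tall",(40,60,20),(95,255,255),(145,325,200,375),.14),("honey",(15,110,80),(35,255,255),(212,290,256,342),.083),("red",(0,130,60),(8,255,255),(265,280,300,320),.109),("pot",(35,40,20),(95,255,255),(330,225,375,270),.055)]:
    c,r,m,a=blob(s,lo,hi,b); print("S",n,c.round(1),round(r,1),m.round(1),a,ray(s,*m,z).round(4))
I=t["img"][:,:,::-1]
a=cv2.resize(I[200:320,315:565],None,fx=3.2,fy=3.2,interpolation=3)
cv2.imwrite("pics/rack.png",a)
b=cv2.resize(I[215:305,110:300],None,fx=4.2,fy=4.2,interpolation=3)
cv2.imwrite("pics/jars.png",b)
c=cv2.resize(s["img"][240:410,140:310,::-1],None,fx=3.5,fy=3.5,interpolation=3)
cv2.imwrite("pics/jarsS.png",c)
# microwave front bottom/top guesses
print(ray(t,90,180,.25),ray(t,130,212,0),ray(t,335,218,0))
E
```

```text
tall [132.6 237. ] 12.6 [132.6 236.5] 443 [0.5243 0.3635 0.14  ] [0.5254 0.3636 0.14  ]
honey [214.  244.1] 14.9 [213.9 243.7] 607 [0.5206 0.2011 0.083 ] [0.5215 0.2014 0.083 ]
red [237.5 275.8] 10.0 [238.6 275.7] 224 [0.4472 0.1392 0.109 ] [0.4475 0.1369 0.109 ]
pot [341.7 275.9] 6.5 [342.  275.2] 28 [ 0.4559 -0.0904  0.055 ] [ 0.4575 -0.0909  0.055 ]
S tall [169.1 347. ] 15.1 [169.4 347.5] 658 [0.5221 0.3694 0.14  ]
S honey [233.1 319.4] 22.5 [233.3 315. ] 926 [0.5118 0.2182 0.083 ]
S red [282. 300.] 11.4 [282.4 300.8] 308 [0.4416 0.1477 0.109 ]
S pot [352.8 247.3] 15.3 [353.2 248.5] 531 [ 0.431  -0.1103  0.055 ]
[0.61749939 0.41024813 0.25      ] [0.61054756 0.43410625 0.        ] [ 0.60376308 -0.07389257  0.        ]
```

View pics/rack.png

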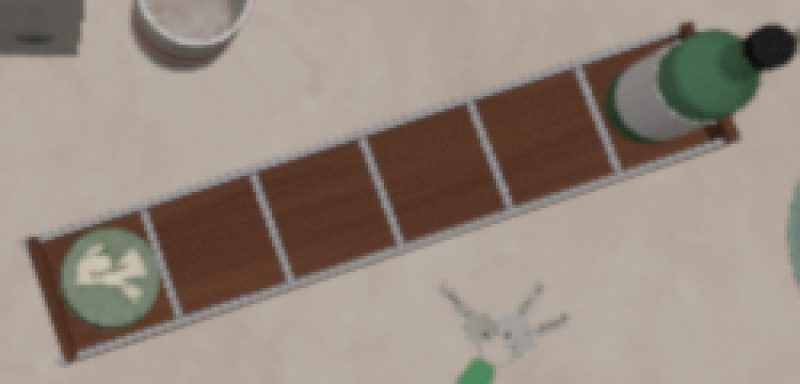

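View pics/jars.png

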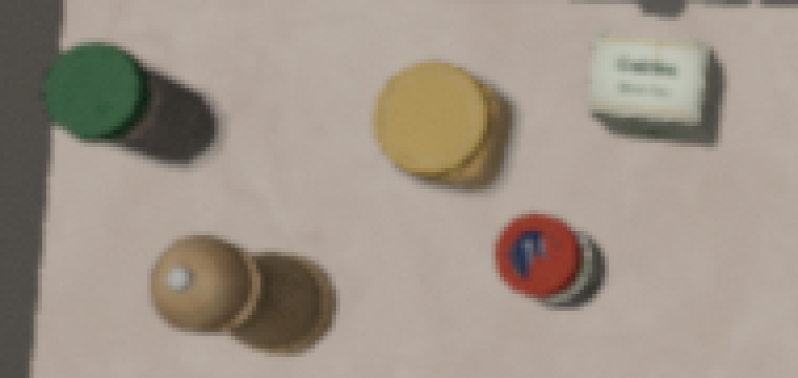

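View pics/jarsS.png

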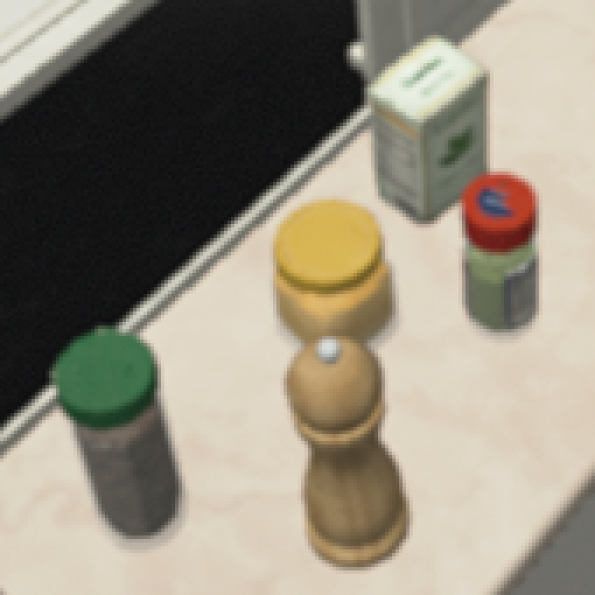

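The rack crop shows the five dividers, with ends running from (147,210)-(180,318) to (578,66)-(618,174). The jar crops give lid-top centres of tall (93,89), honey (431,119) and red (536,252), and the mill knob at (179,277). In the scene crop they are (105,371), (330,243), (500,199) and (329,347).

```bash
python3 - <<'E'
from h import *
t=load("top0.npz"); s=load("scene0.npz")
T=lambda p:(np.array(p)+.5)/4.2-.5+[110,215]; S=lambda p:(np.array(p)+.5)/3.5-.5+[140,240]; R=lambda p:(np.array(p)+.5)/3.2-.5+[315,200]
for n,a,b,z in [("tall",(93,89),(105,371),.14),("honey",(431,119),(330,243),.083),("red",(536,252),(500,199),.109),("knob",(179,277),(329,347),.168)]:
    A=ray(t,*T(a),z);B=ray(s,*S(b),z)
    # triangulate
    P=[];
    for c,uv in((t,T(a)),(s,S(b))):
        M=np.diag([1,1,1.])@c["K"]@c["pose"][:3,:3].T; M=np.c_[M,-M@c["pose"][:3,3]]; P.append(M)
    X=cv2.triangulatePoints(P[0],P[1],T(a),S(b))[:,0]; X=X[:3]/X[3]
    print(n,A.round(4),B.round(4),X.round(4),"dist",np.hypot(*A[:2]).round(3))
m=ray(t,*T((179,277)),.168)
for z in(.17,.15,.14,.13,.12,.11,.1,.08,.05,0):
    q=proj(s,[m[0],m[1],z]); q2=proj(s,[m[0]+.025*.581,m[1]-.025*.814,z]); d=(q-[140,240])*3.5; print(z,d.round(0), "px for 50mm", (526.3/np.linalg.norm(s["pose"][:3,3]-[m[0],m[1],z])*.05*3.5).round(1))
ends=[((147,210),(180,318)),((256,173),(291,282)),((363,137),(402,244)),((470,100),(510,208)),((578,66),(618,174))]
src=[];dst=[]
for (b,f),y in zip(ends,(172,86,0,-86,-172)):
    for p,x in((b,44.5),(f,-44.5)): src.append((x/1e3,y/1e3)); dst.append(ray(t,*R(p),.035)[:2])
src=np.array(src);dst=np.array(dst)
cs,cd=src.mean(0),dst.mean(0); H=(src-cs).T@(dst-cd); a=np.arctan2(H[0,1]-H[1,0],H[0,0]+H[1,1]); Rm=np.array([[np.cos(a),-np.sin(a)],[np.sin(a),np.cos(a)]])
print("yaw",np.degrees(a),"o",cd, "res mm",((dst-cd)-(src-cs)@Rm.T).round(4)[:, :].tolist(),"scale",np.std(dst)/np.std(src))
for y in(.213,.129,.043,-.043,-.129,-.213): print(y,(cd+Rm@[0,y]).round(4),np.hypot(*(cd+Rm@[0,y])).round(3))
mug=ray(t,375,196,.101);print("mug",mug,Rm.T@(mug[:2]-cd)); pot=ray(t,*R((112,275)),.055); print("pot",pot,Rm.T@(pot[:2]-cd))
a=cv2.resize(t["img"][222:268,188:240,::-1],None,fx=9,fy=9,interpolation=2); b=cv2.resize(s["img"][290:345,205:262,::-1],None,fx=6,fy=6,interpolation=2)
c=np.zeros((420,470+345,3),np.uint8); c[:a.shape[0],:a.shape[1]]=a; c[:b.shape[0],470:470+b.shape[1]]=b; cv2.imwrite("pics/honey.png",c[:, :800])
E
```

```text
tall [0.5269 0.3654 0.14  ] [0.5246 0.3664 0.14  ] [0.5265 0.3658 0.138 ] dist 0.641
honey [0.5232 0.2052 0.083 ] [0.5207 0.206  0.083 ] [0.5226 0.2052 0.0812] dist 0.562
red [0.4499 0.14   0.109 ] [0.4482 0.1388 0.109 ] [0.4488 0.1394 0.1095] dist 0.471
knob [0.4293 0.3033 0.168 ] [0.4284 0.3025 0.168 ] [0.4287 0.3029 0.1684] dist 0.526
0.17 [325. 344.] px for 50mm 98.9
0.15 [328. 367.] px for 50mm 97.2
0.14 [330. 379.] px for 50mm 96.4
0.13 [331. 390.] px for 50mm 95.6
0.12 [333. 401.] px for 50mm 94.8
0.11 [334. 412.] px for 50mm 94.0
0.1 [336. 423.] px for 50mm 93.2
0.08 [339. 444.] px for 50mm 91.6
0.05 [343. 475.] px for 50mm 89.4
0 [349. 523.] px for 50mm 85.8
yaw 19.138399007588117 o [ 0.50073481 -0.30822133] res mm [[-0.0029, -0.004], [0.0027, 0.0009], [-0.0023, -0.003], [0.002, 0.0013], [-0.0023, -0.0012], [0.0029, 0.001], [-0.0012, -0.0001], [0.0025, 0.0023], [-0.0022, -0.0002], [0.0009, 0.003]] scale 4.525480064294054
0.213 [ 0.4309 -0.107 ] 0.444
0.129 [ 0.4584 -0.1864] 0.495
0.043 [ 0.4866 -0.2676] 0.555
-0.043 [ 0.5148 -0.3488] 0.622
-0.129 [ 0.543  -0.4301] 0.693
-0.213 [ 0.5706 -0.5094] 0.765
mug [ 0.63432006 -0.1623393   0.101     ] [0.17402951 0.09402296]
pot [ 0.43391665 -0.10879251  0.055     ] [0.00225789 0.21031267]
```

View pics/honey.png

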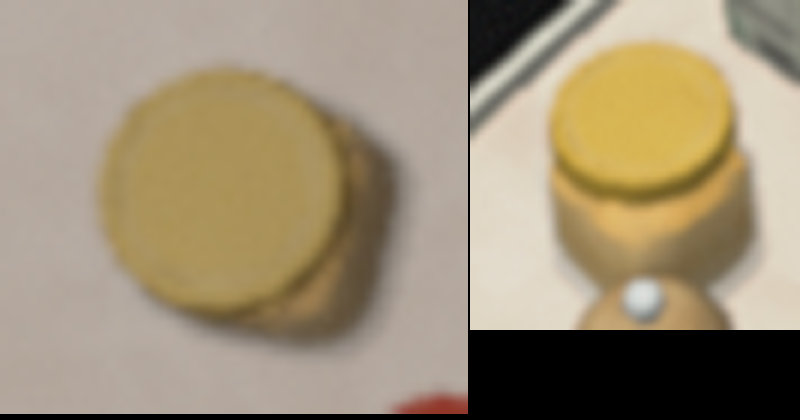

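The honey jar's visible right and bottom edges are turned about 11° clockwise from the image axes, so its yaw is about -11°. The two views agree to about 2 mm, and the pot lands within 3 mm of its bay centre, so the rack fit holds. I'll grip the mill by its head (z 0.13) so the palm clears the knob. At placement the fingers will close along the rack's x.

```bash
cat > mv.py <<'E'
# usage: mv.py x y z yaw rows ; ...  (targets for successive calls, tool down) -> rounded shift/turn per call; cmd pose kept in cmd.json
import sys,json,os,numpy as np
c=json.load(open("cmd.json")) if os.path.exists("cmd.json") else [.194,-.646,.227,-163.29]
for w in " ".join(sys.argv[1:]).split(";"):
    x,y,z,yw=map(float,w.split()); a=np.radians(c[3])
    X=np.array([np.cos(a),np.sin(a)]);Y=np.array([np.sin(a),-np.cos(a)]); d=np.array([x,y])-c[:2]
    s=[round(100*float(d@X),1),round(100*float(d@Y),1),round(100*(c[2]-z),1)]; t=float(round(-(yw-c[3]),0))
    n=max(np.linalg.norm(s)/4.17,abs(t)/7.16); print(s,"turn z",t,"min rows %.1f"%n)
    p=np.array(c[:2])+(s[0]*X+s[1]*Y)/100; c=[p[0],p[1],c[2]-s[2]/100,c[3]-t]
json.dump(c,open("cmd.json","w")); print("end",np.round(c,4))
E
python3 mv.py ".33 -.38 .29 -120; .47 -.10 .29 -90; .47 .18 .29 -90; .429 .303 .25 -90; .429 .303 .111 -90"
```

```text
[-20.7, 21.6, -6.3] turn z -43.0 min rows 7.3
[-31.2, 2.0, 0.0] turn z -30.0 min rows 7.5
[-28.0, 0.2, 0.0] turn z -0.0 min rows 6.7
[-12.3, 4.1, 4.0] turn z -0.0 min rows 3.3
[0.0, 0.0, 13.9] turn z -0.0 min rows 3.3
end [  0.4293   0.3031   0.111  -90.29  ]
```

Units first: shifts go in shares of 100 cm and turns go in shares of 360 degrees. So 21.6 cm / 100 = 0.216, -20.7 cm / 100 = -0.207, -43 degrees / 360 = -0.1194.

Emit:
{"method": "send_rows", "body": {
  "plan": [
    [[-0.026,0.027,-0.008,0,0,-0.015],[-0.052,0.054,-0.016,0,0,-0.03],[-0.078,0.081,-0.024,0,0,-0.0444],[-0.104,0.108,-0.032,0,0,-0.0597],[-0.13,0.135,-0.04,0,0,-0.075],[-0.156,0.162,-0.048,0,0,-0.0889],[-0.182,0.189,-0.056,0,0,-0.1042],[-0.207,0.216,-0.063,0,0,-0.1194]]
  ],
  "fingers": 1
}}

```text
clock: 0.77
tool_pos: [0.3306, -0.3783, 0.2899]
orientation: [-180.0, 0.0, -120.0]
force: [0.5, 0.1, 0.9]
opening: 0.0876
gripper_force: 0.0
```

To row units: -31.2 cm / 100 = -0.312, -27.3 cm / 100 = -0.273, -30 degrees / 360 = -0.0833.

Emit:
{"method": "send_rows", "body": {
  "plan": [
    [[-0.039,0.0025,0,0,0,-0.0104],[-0.078,0.005,0,0,0,-0.0208],[-0.117,0.0075,0,0,0,-0.0313],[-0.156,0.01,0,0,0,-0.0417],[-0.195,0.0125,0,0,0,-0.0521],[-0.234,0.015,0,0,0,-0.0625],[-0.273,0.0175,0,0,0,-0.0729],[-0.312,0.02,0,0,0,-0.0833]]
  ]
}}

```text
clock: 1.43
tool_pos: [0.4705, -0.0985, 0.2896]
orientation: [-180.0, 0.0, -90.1]
force: [1.1, -0.2, 0.3]
opening: 0.0876
gripper_force: 0.0
```

To row units: -28 cm / 100 = -0.28, -24 cm / 100 = -0.24.

Emit:
{"method": "send_rows", "body": {
  "plan": [
    [[-0.04,0,0,0,0,0],[-0.08,0,0,0,0,0],[-0.12,0,0,0,0,0],[-0.16,0,0,0,0,0],[-0.2,0.001,0,0,0,0],[-0.24,0.002,0,0,0,0],[-0.28,0.002,0,0,0,0],[-0.28,0.002,0,0,0,0]]
  ]
}}

```text
clock: 2.1
tool_pos: [0.4696, 0.1848, 0.2889]
orientation: [180.0, 0.0, -90.1]
force: [-0.4, -0.6, 0.2]
opening: 0.0878
gripper_force: 0.0
```

To row units: -12.3 cm / 100 = -0.123, -9 cm / 100 = -0.09.

Emit:
{"method": "send_rows", "body": {
  "plan": [
    [[-0.03,0.01,0.01,0,0,0],[-0.06,0.02,0.02,0,0,0],[-0.09,0.03,0.03,0,0,0],[-0.123,0.041,0.04,0,0,0],[-0.123,0.041,0.04,0,0,0]]
  ]
}}

```text
clock: 2.52
tool_pos: [0.4273, 0.306, 0.247]
orientation: [179.9, -0.1, -90.1]
force: [0.1, -1.3, 0.7]
opening: 0.0873
gripper_force: 0.0
```

To row units: 13.9 cm / 100 = 0.139, 13 cm / 100 = 0.13.

Emit:
{"method": "send_rows", "body": {
  "plan": [
    [[0,0,0.03,0,0,0],[0,0,0.06,0,0,0],[0,0,0.09,0,0,0],[0,0,0.11,0,0,0],[0,0,0.12,0,0,0],[0,0,0.13,0,0,0],[0,0,0.139,0,0,0],[0,0,0.139,0,0,0]]
  ]
}}

```text
clock: 3.18
tool_pos: [0.429, 0.3023, 0.1095]
orientation: [179.9, -0.1, -90.3]
force: [0.4, -1.3, -0.3]
opening: 0.0875
gripper_force: 0.0
```

Emit:
{"method": "send_rows", "body": {
  "plan": [
    [[0,0,0,0,0,0],[0,0,0,0,0,0],[0,0,0,0,0,0],[0,0,0,0,0,0],[0,0,0,0,0,0],[0,0,0,0,0,0],[0,0,0,0,0,0],[0,0,0,0,0,0]]
  ],
  "fingers": 0
}}

```text
clock: 3.85
tool_pos: [0.4293, 0.3028, 0.1107]
orientation: [-180.0, 0.0, -90.3]
force: [-0.3, 0.9, 0.8]
opening: 0.0472
gripper_force: 29.6
```

```bash
python3 mv.py ".429 .303 .25 -90.29; .48 .08 .25 -90; .505 -.15 .25 -80; .543 -.35 .25 -71; .543 -.430 .25 -71;.543 -.43 .129 -71"
```

```text
[0.0, 0.0, -13.9] turn z 0.0 min rows 3.3
[22.3, -5.2, 0.0] turn z -0.0 min rows 5.5
[23.0, -2.6, 0.0] turn z -10.0 min rows 5.6
[20.3, -0.4, 0.0] turn z -9.0 min rows 4.9
[7.6, 2.6, 0.0] turn z -0.0 min rows 1.9
[-0.0, -0.0, 12.1] turn z -0.0 min rows 2.9
end [  0.5429  -0.43     0.129  -71.29  ]
```

To row units: -13.9 cm / 100 = -0.139, -12 cm / 100 = -0.12.

Emit:
{"method": "send_rows", "body": {
  "plan": [
    [[0,0,-0.01,0,0,0],[0,0,-0.03,0,0,0],[0,0,-0.05,0,0,0],[0,0,-0.075,0,0,0],[0,0,-0.1,0,0,0],[0,0,-0.12,0,0,0],[0,0,-0.139,0,0,0],[0,0,-0.139,0,0,0]]
  ]
}}

```text
clock: 4.52
tool_pos: [0.4307, 0.3038, 0.2543]
orientation: [-179.7, 0.3, -90.3]
force: [0.3, -0.4, -0.5]
opening: 0.0471
gripper_force: 29.6
```

To row units: 22.3 cm / 100 = 0.223, 21 cm / 100 = 0.21.

Emit:
{"method": "send_rows", "body": {
  "plan": [
    [[0.015,-0.004,0,0,0,0],[0.045,-0.011,0,0,0,0],[0.08,-0.019,0,0,0,0],[0.115,-0.027,0,0,0,0],[0.15,-0.035,0,0,0,0],[0.183,-0.043,0,0,0,0],[0.21,-0.049,0,0,0,0],[0.223,-0.052,0,0,0,0]]
  ]
}}

```text
clock: 5.18
tool_pos: [0.4795, 0.076, 0.249]
orientation: [179.9, -0.1, -90.4]
force: [-0.2, 0.0, -2.2]
opening: 0.0474
gripper_force: 29.6
```

```bash
cat > snap.py <<'E'
import sys,cv2,numpy as np
from plant import ctrl
n,out=sys.argv[1:3]; b=list(map(int,sys.argv[3:7])); f=float(sys.argv[7])
s=ctrl.snapshot(n); np.savez(out+".npz",**s)
cv2.imwrite(f"pics/{out}.png",cv2.resize(s["img"][b[1]:b[3],b[0]:b[2],::-1],None,fx=f,fy=f,interpolation=3))
E
python3 snap.py scene s1 140 0 540 400 1.5
```

```text
(no output)
```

View pics/s1.png

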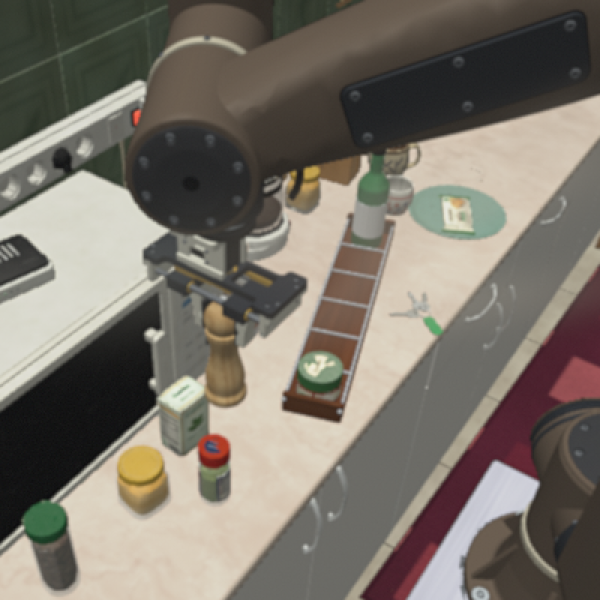

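The mill hangs upright in the gripper at crop (224,350), and the other jars are undisturbed. On to the bay.

To row units: 23 cm / 100 = 0.23, 1.5 cm / 100 = 0.015, -10 degrees / 360 = -0.0278.

Emit:
{"method": "send_rows", "body": {
  "plan": [
    [[0.015,-0.002,0,0,0,-0.0028],[0.045,-0.005,0,0,0,-0.0056],[0.08,-0.009,0,0,0,-0.0097],[0.115,-0.013,0,0,0,-0.0139],[0.15,-0.017,0,0,0,-0.0181],[0.185,-0.021,0,0,0,-0.0222],[0.215,-0.024,0,0,0,-0.025],[0.23,-0.026,0,0,0,-0.0278]]
  ]
}}

```text
clock: 5.9
tool_pos: [0.504, -0.1538, 0.2487]
orientation: [179.9, 0.0, -80.3]
force: [0.2, 1.2, -1.7]
opening: 0.0468
gripper_force: 29.6
```

To row units: 20.3 cm / 100 = 0.203, 19.5 cm / 100 = 0.195, -9 degrees / 360 = -0.025.

Emit:
{"method": "send_rows", "body": {
  "plan": [
    [[0.015,0,0,0,0,-0.0028],[0.045,-0.001,0,0,0,-0.0056],[0.08,-0.002,0,0,0,-0.0097],[0.115,-0.002,0,0,0,-0.0139],[0.15,-0.003,0,0,0,-0.0181],[0.18,-0.004,0,0,0,-0.0222],[0.195,-0.004,0,0,0,-0.025],[0.203,-0.004,0,0,0,-0.025]]
  ]
}}

```text
clock: 6.57
tool_pos: [0.5423, -0.3523, 0.2478]
orientation: [179.9, 0.1, -71.4]
force: [-0.2, 1.1, -1.8]
opening: 0.0472
gripper_force: 29.6
```

To row units: 7.6 cm / 100 = 0.076, 7 cm / 100 = 0.07.

Emit:
{"method": "send_rows", "body": {
  "plan": [
    [[0.01,0.004,0,0,0,0],[0.025,0.009,0,0,0,0],[0.042,0.014,0,0,0,0],[0.058,0.02,0,0,0,0],[0.07,0.024,0,0,0,0],[0.076,0.026,0,0,0,0],[0.076,0.026,0,0,0,0],[0.076,0.026,0,0,0,0]]
  ]
}}

```text
clock: 7.23
tool_pos: [0.5429, -0.4302, 0.2494]
orientation: [180.0, 0.0, -71.3]
force: [-0.7, 0.6, -1.5]
opening: 0.0475
gripper_force: 29.6
```

```bash
python3 snap.py top s2 440 180 600 300 5
```

```text
(no output)
```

View pics/s2.png

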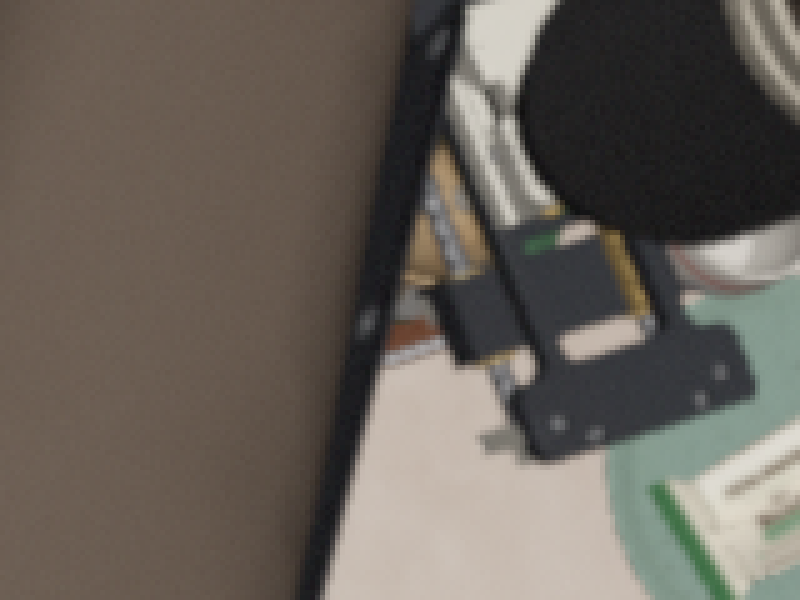

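The top view is blocked by the arm, but the gripper's narrow side faces the oil bottle as planned. I'll lower it slowly and watch the force.

To row units: 11.4 cm / 100 = 0.114, 11.2 cm / 100 = 0.112.

Emit:
{"method": "send_rows", "body": {
  "plan": [
    [[0,0,0.02,0,0,0],[0,0,0.04,0,0,0],[0,0,0.06,0,0,0],[0,0,0.08,0,0,0],[0,0,0.095,0,0,0],[0,0,0.105,0,0,0],[0,0,0.112,0,0,0],[0,0,0.114,0,0,0]]
  ]
}}

```text
clock: 7.95
tool_pos: [0.543, -0.4298, 0.1348]
orientation: [180.0, 0.0, -71.2]
force: [0.0, -0.2, -2.1]
opening: 0.0469
gripper_force: 29.6
```

To row units: 0.7 cm / 100 = 0.007, 0.6 cm / 100 = 0.006.

Emit:
{"method": "send_rows", "body": {
  "plan": [
    [[0,0,0.002,0,0,0],[0,0,0.004,0,0,0],[0,0,0.006,0,0,0],[0,0,0.007,0,0,0],[0,0,0.007,0,0,0],[0,0,0.007,0,0,0]]
  ]
}}

```text
clock: 8.45
tool_pos: [0.5431, -0.4305, 0.1288]
orientation: [-180.0, -0.0, -71.3]
force: [0.1, -0.2, -1.5]
opening: 0.0473
gripper_force: 29.6
```

```bash
python3 snap.py scene s3 300 60 480 240 3.3
```

```text
(no output)
```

View pics/s3.png

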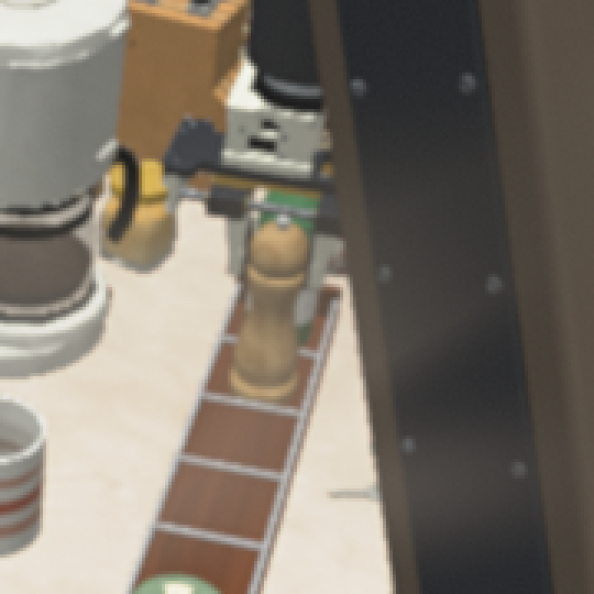

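```bash
cat > ck.py <<'E'
from h import *
s=load("scene0.npz")
def circ(c,r,z,off,f):
    a=np.linspace(0,6.28,100); p=np.array([proj(s,[c[0]+r*np.cos(t),c[1]+r*np.sin(t),z]) for t in a]); q=(p-off)*f; return q.min(0).round(0),q.max(0).round(0)
E
python3 - <<'E'
from ck import *
for z in(.016,.018,.025):print(z,circ((.543,-.430),.029,z,[300,60],3.3))
for y in(-.086,-.172):
  for x in(-.0445,.0445):
    a=np.radians(19.14);R=np.array([[np.cos(a),-np.sin(a)],[np.sin(a),np.cos(a)]]);w=np.array([.50073,-.30822])+R@[x,y]; print(y,x,((proj(s,[*w,.033])-[300,60])*3.3).round(0))
E
```

```text
0.016 (array([223., 368.]), array([291., 409.]))
0.018 (array([224., 366.]), array([291., 407.]))
0.025 (array([224., 359.]), array([292., 400.]))
-0.086 -0.0445 [303. 411.]
-0.086 0.0445 [198. 392.]
-0.172 -0.0445 [319. 353.]
-0.172 0.0445 [218. 334.]
```

```bash
python3 - <<'E'
from ck import *
for z in(.186,.18): print(((proj(s,[.543,-.430,z])-[300,60])*3.3).round(0))
t=load("s3.npz")["img"]; h=cv2.cvtColor(t,cv2.COLOR_RGB2HSV)[60:240,300:480]
# wood mask rows widths in crop px
m=cv2.inRange(h,np.array((10,90,70)),np.array((25,220,255)))
n,l,st,c=cv2.connectedComponentsWithStats(m)
k=l[95,82]; print(k,st[k])
for r in range(st[k][1],st[k][1]+st[k][3],4):
    x=np.where(l[r]==k)[0]; print(r*3.3,x.min()*3.3,(x.max()+1)*3.3)
E
```

```text
[281. 216.]
[280. 223.]
0 [    0     0   180   180 29176]
0.0 0.0 594.0
13.2 0.0 594.0
26.4 0.0 594.0
39.599999999999994 0.0 594.0
52.8 0.0 594.0
66.0 0.0 594.0
79.19999999999999 0.0 594.0
92.39999999999999 0.0 594.0
105.6 0.0 594.0
118.8 0.0 594.0
132.0 0.0 594.0
145.2 0.0 594.0
158.39999999999998 0.0 594.0
171.6 0.0 594.0
184.79999999999998 0.0 594.0
198.0 0.0 594.0
211.2 0.0 594.0
224.39999999999998 0.0 594.0
237.6 0.0 594.0
250.79999999999998 0.0 594.0
264.0 0.0 594.0
277.2 0.0 594.0
290.4 0.0 594.0
303.59999999999997 0.0 594.0
316.79999999999995 0.0 594.0
330.0 0.0 594.0
343.2 0.0 594.0
356.4 0.0 594.0
369.59999999999997 0.0 594.0
382.79999999999995 0.0 594.0
396.0 0.0 594.0
409.2 0.0 594.0
422.4 0.0 594.0
435.59999999999997 0.0 594.0
448.79999999999995 0.0 594.0
462.0 0.0 594.0
475.2 0.0 594.0
488.4 0.0 594.0
501.59999999999997 0.0 594.0
514.8 0.0 594.0
528.0 0.0 594.0
541.1999999999999 0.0 594.0
554.4 0.0 594.0
567.6 0.0 594.0
580.8 0.0 594.0
```

To row units: -0.3 cm / 100 = -0.003, 0.2 cm / 100 = 0.002.

Emit:
{"method": "send_rows", "body": {
  "plan": [
    [[-0.001,0,0,0,0,0],[-0.003,0,0,0,0,0],[-0.003,0,0.001,0,0,0],[-0.003,0,0.002,0,0,0],[-0.003,0,0.003,0,0,0],[-0.003,0,0.003,0,0,0]]
  ]
}}

```text
clock: 9.0
tool_pos: [0.5424, -0.428, 0.1269]
orientation: [-180.0, -0.1, -71.2]
force: [-1.5, 0.6, 5.1]
opening: 0.047
gripper_force: 29.8
```

Emit:
{"method": "send_rows", "body": {
  "plan": [
    [[0,0,0,0,0,0],[0,0,0,0,0,0],[0,0,0,0,0,0],[0,0,0,0,0,0],[0,0,0,0,0,0],[0,0,0,0,0,0]]
  ],
  "fingers": 1
}}

```text
clock: 9.5
tool_pos: [0.542, -0.4276, 0.1254]
orientation: [180.0, 0.0, -71.3]
force: [0.3, -0.3, -0.2]
opening: 0.0816
gripper_force: 0.0
```

To row units: -16.4 cm / 100 = -0.164, -14 cm / 100 = -0.14.

Emit:
{"method": "send_rows", "body": {
  "plan": [
    [[0,0,-0.02,0,0,0],[0,0,-0.05,0,0,0],[0,0,-0.08,0,0,0],[0,0,-0.11,0,0,0],[0,0,-0.14,0,0,0],[0,0,-0.164,0,0,0],[0,0,-0.164,0,0,0]]
  ]
}}

```text
clock: 10.08
tool_pos: [0.5437, -0.4291, 0.2963]
orientation: [-179.7, -0.4, -71.3]
force: [0.7, -0.3, 1.3]
opening: 0.0877
gripper_force: 0.0
```

```bash
python3 - <<'E'
import json
a=__import__("math").radians(-71.29);m=__import__("math")
json.dump([.5429-.003*m.cos(a),-.43-.003*m.sin(a),.126+.164,-71.29],open("cmd.json","w"))
E
python3 mv.py ".50 -.15 .29 -45; .50 .13 .29 0 ;.527 .366 .26 0; .527 .366 .076 0; .527 .366 .23 0; .49 .12 .23 -40; .50 -.12 .23 -71; .515 -.30 .23 -71; .515 -.349 .23 -71; .515 -.349 .096 -71"
python3 snap.py scene s4 300 60 480 240 3.3
```

```text
[-27.6, -4.9, 0.0] turn z -26.0 min rows 6.7
[-19.9, -19.7, 0.0] turn z -45.0 min rows 6.7
[2.6, -23.6, 3.0] turn z -0.0 min rows 5.7
[-0.0, -0.0, 18.4] turn z -0.0 min rows 4.4
[-0.0, -0.0, -15.4] turn z -0.0 min rows 3.7
[-3.6, 24.6, 0.0] turn z 40.0 min rows 6.0
[16.3, 17.6, 0.0] turn z 31.0 min rows 5.8
[17.6, 4.4, 0.0] turn z -0.0 min rows 4.4
[4.6, 1.6, 0.0] turn z -0.0 min rows 1.2
[-0.0, -0.0, 13.4] turn z -0.0 min rows 3.2
end [  0.5147  -0.3491   0.096  -71.29  ]
```

View pics/s4.png

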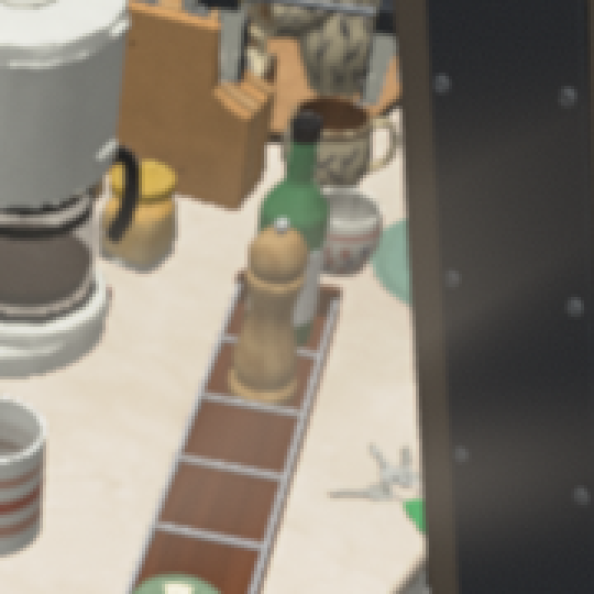

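The mill stands upright in its bay, with its foot at crop (263,385), a few mm from the centre. Next is the tall jar.

To row units: -27.6 cm / 100 = -0.276, -24.2 cm / 100 = -0.242, -26 degrees / 360 = -0.0722.

Emit:
{"method": "send_rows", "body": {
  "plan": [
    [[-0.034,-0.006,0,0,0,-0.0089],[-0.069,-0.012,0,0,0,-0.0181],[-0.104,-0.018,0,0,0,-0.0272],[-0.138,-0.024,0,0,0,-0.0361],[-0.172,-0.03,0,0,0,-0.045],[-0.207,-0.037,0,0,0,-0.0542],[-0.242,-0.043,0,0,0,-0.0633],[-0.276,-0.049,0,0,0,-0.0722]]
  ]
}}

```text
clock: 10.8
tool_pos: [0.4989, -0.1489, 0.2887]
orientation: [180.0, 0.1, -45.1]
force: [0.7, 0.4, -0.6]
opening: 0.0878
gripper_force: 0.0
```

To row units: -19.9 cm / 100 = -0.199, -19.7 cm / 100 = -0.197, -45 degrees / 360 = -0.125.

Emit:
{"method": "send_rows", "body": {
  "plan": [
    [[-0.025,-0.025,0,0,0,-0.0156],[-0.05,-0.049,0,0,0,-0.0311],[-0.075,-0.074,0,0,0,-0.0469],[-0.1,-0.098,0,0,0,-0.0625],[-0.125,-0.123,0,0,0,-0.0781],[-0.15,-0.148,0,0,0,-0.0939],[-0.175,-0.172,0,0,0,-0.1094],[-0.199,-0.197,0,0,0,-0.125]]
  ]
}}

```text
clock: 11.47
tool_pos: [0.499, 0.1312, 0.2889]
orientation: [180.0, 0.0, 0.0]
force: [0.7, -0.7, -0.2]
opening: 0.0874
gripper_force: 0.0
```

To row units: -23.6 cm / 100 = -0.236, -21 cm / 100 = -0.21.

Emit:
{"method": "send_rows", "body": {
  "plan": [
    [[0.004,-0.035,0.005,0,0,0],[0.008,-0.07,0.01,0,0,0],[0.012,-0.105,0.014,0,0,0],[0.016,-0.14,0.018,0,0,0],[0.02,-0.175,0.022,0,0,0],[0.024,-0.21,0.027,0,0,0],[0.026,-0.236,0.03,0,0,0],[0.026,-0.236,0.03,0,0,0]]
  ]
}}

```text
clock: 12.13
tool_pos: [0.5265, 0.3693, 0.2562]
orientation: [179.9, 0.1, -0.1]
force: [0.1, -0.3, -0.0]
opening: 0.0874
gripper_force: 0.0
```

To row units: 17 cm / 100 = 0.17, 16 cm / 100 = 0.16.

Emit:
{"method": "send_rows", "body": {
  "plan": [
    [[0,0,0,0,0,0],[0,0,0.035,0,0,0],[0,0,0.07,0,0,0],[0,0,0.105,0,0,0],[0,0,0.14,0,0,0],[0,0,0.16,0,0,0],[0,0,0.17,0,0,0],[0,0,0.17,0,0,0]]
  ]
}}

```text
clock: 12.8
tool_pos: [0.5261, 0.3635, 0.0873]
orientation: [179.8, 0.2, -0.3]
force: [0.2, -0.4, 0.3]
opening: 0.0875
gripper_force: 0.0
```

To row units: 1.2 cm / 100 = 0.012, 0.8 cm / 100 = 0.008.

Emit:
{"method": "send_rows", "body": {
  "plan": [
    [[0,0,0.004,0,0,0],[0,0,0.008,0,0,0],[0,0,0.012,0,0,0],[0,0,0.012,0,0,0],[0,0,0.012,0,0,0]]
  ]
}}

```text
clock: 13.22
tool_pos: [0.5272, 0.3656, 0.0782]
orientation: [-180.0, -0.0, -0.3]
force: [0.4, 0.2, -0.0]
opening: 0.0876
gripper_force: 0.0
```

Emit:
{"method": "send_rows", "body": {
  "plan": [
    [[0,0,0,0,0,0],[0,0,0,0,0,0],[0,0,0,0,0,0],[0,0,0,0,0,0],[0,0,0,0,0,0],[0,0,0,0,0,0],[0,0,0,0,0,0],[0,0,0,0,0,0]]
  ],
  "fingers": 0
}}

```text
clock: 13.88
tool_pos: [0.5271, 0.3656, 0.0776]
orientation: [-180.0, -0.0, -0.3]
force: [0.2, 1.1, 0.6]
opening: 0.0482
gripper_force: 29.9
```

To row units: -15.2 cm / 100 = -0.152, -14.5 cm / 100 = -0.145.

Emit:
{"method": "send_rows", "body": {
  "plan": [
    [[0,0,-0.01,0,0,0],[0,0,-0.03,0,0,0],[0,0,-0.055,0,0,0],[0,0,-0.08,0,0,0],[0,0,-0.105,0,0,0],[0,0,-0.13,0,0,0],[0,0,-0.145,0,0,0],[0,0,-0.152,0,0,0]]
  ]
}}

```text
clock: 14.55
tool_pos: [0.5276, 0.3658, 0.233]
orientation: [-179.8, -0.2, -0.3]
force: [0.4, -0.0, -2.2]
opening: 0.0483
gripper_force: 29.9
```

To row units: 24.6 cm / 100 = 0.246, -3.6 cm / 100 = -0.036, 40 degrees / 360 = 0.1111.

Emit:
{"method": "send_rows", "body": {
  "plan": [
    [[-0.002,0.015,0,0,0,0.0069],[-0.007,0.048,0,0,0,0.0222],[-0.013,0.086,0,0,0,0.0389],[-0.018,0.124,0,0,0,0.0556],[-0.024,0.162,0,0,0,0.0736],[-0.029,0.2,0,0,0,0.0917],[-0.034,0.23,0,0,0,0.1042],[-0.036,0.246,0,0,0,0.1111]]
  ]
}}

```text
clock: 15.22
tool_pos: [0.4879, 0.1164, 0.2291]
orientation: [179.9, 0.1, -40.6]
force: [0.0, 0.4, -2.3]
opening: 0.0484
gripper_force: 29.9
```

To row units: 17.6 cm / 100 = 0.176, 16.5 cm / 100 = 0.165, 31 degrees / 360 = 0.0861.

Emit:
{"method": "send_rows", "body": {
  "plan": [
    [[0.01,0.011,0,0,0,0.0056],[0.032,0.034,0,0,0,0.0167],[0.057,0.061,0,0,0,0.0306],[0.082,0.088,0,0,0,0.0444],[0.107,0.115,0,0,0,0.0583],[0.132,0.142,0,0,0,0.0708],[0.153,0.165,0,0,0,0.0806],[0.163,0.176,0,0,0,0.0861]]
  ]
}}

```text
clock: 15.88
tool_pos: [0.4996, -0.1229, 0.2289]
orientation: [179.9, 0.0, -71.6]
force: [-0.1, 0.4, -2.6]
opening: 0.0479
gripper_force: 29.9
```

To row units: 17.6 cm / 100 = 0.176, 16.8 cm / 100 = 0.168.

Emit:
{"method": "send_rows", "body": {
  "plan": [
    [[0.01,0.002,0,0,0,0],[0.035,0.009,0,0,0,0],[0.065,0.016,0,0,0,0],[0.095,0.024,0,0,0,0],[0.125,0.031,0,0,0,0],[0.15,0.038,0,0,0,0],[0.168,0.042,0,0,0,0],[0.176,0.044,0,0,0,0]]
  ]
}}

```text
clock: 16.55
tool_pos: [0.5153, -0.3024, 0.2286]
orientation: [179.9, 0.0, -71.3]
force: [0.3, 0.5, -2.8]
opening: 0.0481
gripper_force: 29.9
```

To row units: 4.6 cm / 100 = 0.046, 4.1 cm / 100 = 0.041.

Emit:
{"method": "send_rows", "body": {
  "plan": [
    [[0.008,0.003,0,0,0,0],[0.02,0.007,0,0,0,0],[0.032,0.011,0,0,0,0],[0.041,0.014,0,0,0,0],[0.046,0.016,0,0,0,0],[0.046,0.016,0,0,0,0],[0.046,0.016,0,0,0,0],[0.046,0.016,0,0,0,0]]
  ]
}}

```text
clock: 17.22
tool_pos: [0.5147, -0.3492, 0.2296]
orientation: [-180.0, 0.0, -71.3]
force: [-0.2, -0.8, -2.3]
opening: 0.0481
gripper_force: 29.9
```

To row units: 13 cm / 100 = 0.13, 12.3 cm / 100 = 0.123.

Emit:
{"method": "send_rows", "body": {
  "plan": [
    [[0,0,0.015,0,0,0],[0,0,0.04,0,0,0],[0,0,0.065,0,0,0],[0,0,0.09,0,0,0],[0,0,0.11,0,0,0],[0,0,0.123,0,0,0],[0,0,0.13,0,0,0],[0,0,0.13,0,0,0]]
  ]
}}

```text
clock: 17.88
tool_pos: [0.5141, -0.3488, 0.0981]
orientation: [179.9, 0.1, -71.3]
force: [0.5, -0.1, -2.6]
opening: 0.048
gripper_force: 29.9
```

```bash
python3 snap.py scene s5 290 60 470 240 3.3
```

```text
(no output)
```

View pics/s5.png

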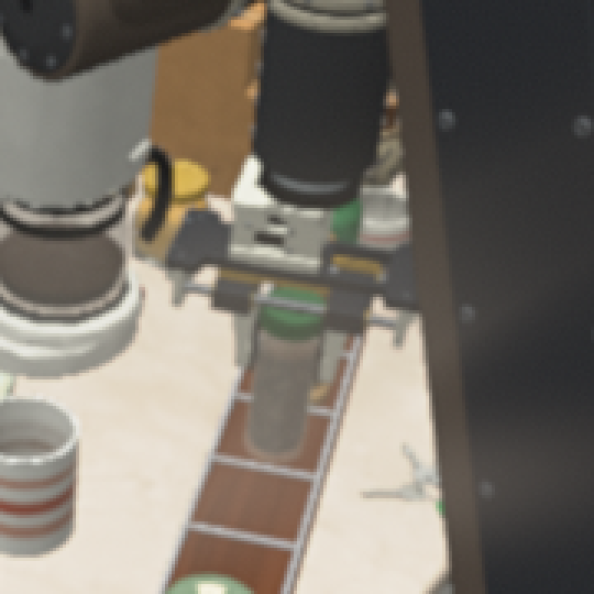

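The tall jar hangs upright over its bay, base at crop (274,450). I'll lower it to contact.

```bash
python3 -c "
from ck import *
print(circ((.5147,-.349),.025,.022,[290,60],3.3))"
```

```text
(array([241., 424.]), array([302., 462.]))
```

To row units: 0.6 cm / 100 = 0.006, 0.5 cm / 100 = 0.005.

Emit:
{"method": "send_rows", "body": {
  "plan": [
    [[0,0,0.002,0,0,0],[0,0,0.004,0,0,0],[0,0,0.005,0,0,0],[0,0,0.006,0,0,0],[0,0,0.006,0,0,0],[0,0,0.006,0,0,0]]
  ]
}}

```text
clock: 18.43
tool_pos: [0.5148, -0.3496, 0.0937]
orientation: [-180.0, -0.0, -71.3]
force: [0.4, -0.2, -1.7]
opening: 0.0481
gripper_force: 29.9
```

Emit:
{"method": "send_rows", "body": {
  "plan": [
    [[0,0,0.001,0,0,0],[0,0,0.002,0,0,0],[0,0,0.002,0,0,0]]
  ]
}}

```text
clock: 18.68
tool_pos: [0.5155, -0.3502, 0.0934]
orientation: [-179.9, -0.1, -71.2]
force: [-1.8, 1.2, 8.7]
opening: 0.0484
gripper_force: 30.0
```

Emit:
{"method": "send_rows", "body": {
  "plan": [
    [[0,0,0,0,0,0],[0,0,0,0,0,0],[0,0,0,0,0,0],[0,0,0,0,0,0],[0,0,0,0,0,0],[0,0,0,0,0,0]]
  ],
  "fingers": 1
}}

```text
clock: 19.18
tool_pos: [0.5147, -0.3496, 0.0914]
orientation: [180.0, 0.0, -71.3]
force: [0.1, 0.3, 0.3]
opening: 0.0827
gripper_force: 0.0
```

To row units: -15.8 cm / 100 = -0.158, -14 cm / 100 = -0.14.

Emit:
{"method": "send_rows", "body": {
  "plan": [
    [[0,0,-0.02,0,0,0],[0,0,-0.05,0,0,0],[0,0,-0.08,0,0,0],[0,0,-0.11,0,0,0],[0,0,-0.14,0,0,0],[0,0,-0.158,0,0,0],[0,0,-0.158,0,0,0]]
  ]
}}

```text
clock: 19.77
tool_pos: [0.5166, -0.3507, 0.2548]
orientation: [-179.7, -0.3, -71.3]
force: [1.0, 0.3, 0.8]
opening: 0.0874
gripper_force: 0.0
```

```bash
echo '[0.5147,-0.3491,0.25,-71.29]' > cmd.json
python3 mv.py ".48 -.09 .24 -36; .449 .1395 .22 0; .449 .1395 .056 0; .449 .1395 .20 0; .47 -.06 .20 -36; .487 -.22 .20 -71; .487 -.268 .20 -71; .487 -.268 .079 -71"
```

```text
[-25.7, -5.0, 1.0] turn z -35.0 min rows 6.3
[-16.0, -16.7, 2.0] turn z -36.0 min rows 5.6
[-0.0, 0.0, 16.4] turn z -0.0 min rows 3.9
[-0.0, 0.0, -14.4] turn z -0.0 min rows 3.5
[2.2, 20.0, 0.0] turn z 36.0 min rows 5.0
[10.8, 11.9, 0.0] turn z 35.0 min rows 4.9
[4.5, 1.5, 0.0] turn z -0.0 min rows 1.1
[0.0, 0.0, 12.1] turn z -0.0 min rows 2.9
end [  0.4873  -0.2677   0.079  -71.29  ]
```

To row units: -25.7 cm / 100 = -0.257, -22.5 cm / 100 = -0.225, -35 degrees / 360 = -0.0972.

Emit:
{"method": "send_rows", "body": {
  "plan": [
    [[-0.032,-0.006,0.001,0,0,-0.0122],[-0.064,-0.012,0.002,0,0,-0.0244],[-0.096,-0.019,0.004,0,0,-0.0361],[-0.128,-0.025,0.005,0,0,-0.0486],[-0.16,-0.031,0.006,0,0,-0.0611],[-0.192,-0.038,0.008,0,0,-0.0722],[-0.225,-0.044,0.009,0,0,-0.0847],[-0.257,-0.05,0.01,0,0,-0.0972]]
  ]
}}

```text
clock: 20.43
tool_pos: [0.479, -0.0887, 0.2391]
orientation: [180.0, 0.0, -36.1]
force: [0.7, 1.3, 0.8]
opening: 0.0878
gripper_force: 0.0
```

To row units: -16.7 cm / 100 = -0.167, -16 cm / 100 = -0.16, -36 degrees / 360 = -0.1.

Emit:
{"method": "send_rows", "body": {
  "plan": [
    [[-0.023,-0.024,0.003,0,0,-0.0144],[-0.046,-0.048,0.006,0,0,-0.0289],[-0.069,-0.072,0.009,0,0,-0.0433],[-0.092,-0.096,0.012,0,0,-0.0578],[-0.115,-0.12,0.015,0,0,-0.0722],[-0.138,-0.144,0.018,0,0,-0.0861],[-0.16,-0.167,0.02,0,0,-0.1],[-0.16,-0.167,0.02,0,0,-0.1]]
  ]
}}

```text
clock: 21.1
tool_pos: [0.449, 0.1431, 0.2189]
orientation: [-180.0, 0.0, 0.2]
force: [-0.1, -0.2, 0.7]
opening: 0.0877
gripper_force: 0.0
```

To row units: 16.4 cm / 100 = 0.164, 15 cm / 100 = 0.15.

Emit:
{"method": "send_rows", "body": {
  "plan": [
    [[0,0,0,0,0,0],[0,0,0.03,0,0,0],[0,0,0.065,0,0,0],[0,0,0.1,0,0,0],[0,0,0.13,0,0,0],[0,0,0.15,0,0,0],[0,0,0.164,0,0,0],[0,0,0.164,0,0,0]]
  ]
}}

```text
clock: 21.77
tool_pos: [0.4478, 0.1368, 0.0527]
orientation: [179.8, 0.3, -0.4]
force: [-0.1, -0.1, 0.1]
opening: 0.0878
gripper_force: 0.0
```

Emit:
{"method": "send_rows", "body": {
  "plan": [
    [[0,0,0,0,0,0],[0,0,0,0,0,0],[0,0,0,0,0,0],[0,0,0,0,0,0],[0,0,0,0,0,0],[0,0,0,0,0,0],[0,0,0,0,0,0],[0,0,0,0,0,0]]
  ],
  "fingers": 0
}}

```text
clock: 22.43
tool_pos: [0.4497, 0.1393, 0.0558]
orientation: [-180.0, -0.0, -0.3]
force: [0.5, 0.4, 2.0]
opening: 0.0441
gripper_force: 29.8
```

Emit:
{"method": "send_rows", "body": {
  "plan": [
    [[0,0,-0.01,0,0,0],[0,0,-0.03,0,0,0],[0,0,-0.055,0,0,0],[0,0,-0.08,0,0,0],[0,0,-0.105,0,0,0],[0,0,-0.127,0,0,0],[0,0,-0.14,0,0,0],[0,0,-0.144,0,0,0]]
  ]
}}

```text
clock: 23.1
tool_pos: [0.4504, 0.1398, 0.202]
orientation: [-179.9, -0.2, -0.3]
force: [0.7, 0.2, -1.0]
opening: 0.0435
gripper_force: 29.8
```

To row units: 20 cm / 100 = 0.2, 18.9 cm / 100 = 0.189, 36 degrees / 360 = 0.1.

Emit:
{"method": "send_rows", "body": {
  "plan": [
    [[0.001,0.01,0,0,0,0.0056],[0.004,0.035,0,0,0,0.0167],[0.008,0.067,0,0,0,0.0333],[0.011,0.1,0,0,0,0.05],[0.015,0.133,0,0,0,0.0667],[0.018,0.164,0,0,0,0.0833],[0.021,0.189,0,0,0,0.0944],[0.022,0.2,0,0,0,0.1]]
  ]
}}

```text
clock: 23.77
tool_pos: [0.4694, -0.0638, 0.1979]
orientation: [179.9, 0.1, -36.7]
force: [-0.0, 0.6, -1.3]
opening: 0.0435
gripper_force: 29.8
```

To row units: 11.9 cm / 100 = 0.119, 11.3 cm / 100 = 0.113, 35 degrees / 360 = 0.0972.

Emit:
{"method": "send_rows", "body": {
  "plan": [
    [[0.006,0.006,0,0,0,0.0056],[0.02,0.022,0,0,0,0.0181],[0.038,0.041,0,0,0,0.0333],[0.056,0.061,0,0,0,0.05],[0.074,0.081,0,0,0,0.0667],[0.09,0.099,0,0,0,0.0819],[0.103,0.113,0,0,0,0.0931],[0.108,0.119,0,0,0,0.0972]]
  ]
}}

```text
clock: 24.43
tool_pos: [0.4871, -0.2222, 0.1984]
orientation: [179.9, 0.0, -71.6]
force: [0.9, -0.6, -1.3]
opening: 0.0437
gripper_force: 29.8
```

To row units: 4.5 cm / 100 = 0.045, 4.1 cm / 100 = 0.041.

Emit:
{"method": "send_rows", "body": {
  "plan": [
    [[0.008,0.003,0,0,0,0],[0.02,0.007,0,0,0,0],[0.032,0.011,0,0,0,0],[0.041,0.014,0,0,0,0],[0.045,0.015,0,0,0,0],[0.045,0.015,0,0,0,0],[0.045,0.015,0,0,0,0],[0.045,0.015,0,0,0,0]]
  ]
}}

```text
clock: 25.1
tool_pos: [0.4874, -0.2679, 0.1996]
orientation: [-180.0, 0.0, -71.3]
force: [0.3, 1.0, -1.1]
opening: 0.0439
gripper_force: 29.8
```

To row units: 12.1 cm / 100 = 0.121, 11.6 cm / 100 = 0.116.

Emit:
{"method": "send_rows", "body": {
  "plan": [
    [[0,0,0.015,0,0,0],[0,0,0.04,0,0,0],[0,0,0.065,0,0,0],[0,0,0.088,0,0,0],[0,0,0.105,0,0,0],[0,0,0.116,0,0,0],[0,0,0.121,0,0,0],[0,0,0.121,0,0,0]]
  ]
}}

```text
clock: 25.77
tool_pos: [0.4871, -0.2679, 0.0778]
orientation: [179.9, 0.0, -71.3]
force: [1.0, -0.6, -0.2]
opening: 0.0439
gripper_force: 29.8
```

To row units: 0.6 cm / 100 = 0.006, 0.4 cm / 100 = 0.004.

Emit:
{"method": "send_rows", "body": {
  "plan": [
    [[0,0,0.002,0,0,0],[0,0,0.004,0,0,0],[0,0,0.006,0,0,0],[0,0,0.006,0,0,0],[0,0,0.006,0,0,0]]
  ]
}}

```text
clock: 26.18
tool_pos: [0.4876, -0.2682, 0.0729]
orientation: [-180.0, -0.0, -71.3]
force: [0.2, 0.1, -0.7]
opening: 0.0442
gripper_force: 29.8
```

```bash
python3 snap.py scene s6 280 80 460 260 3.3;python3 -c "
from ck import *
print(circ((.487,-.268),.0225,.018,[280,80],3.3))"
```

```text
(array([254., 427.]), array([311., 465.]))
```

View pics/s6.png

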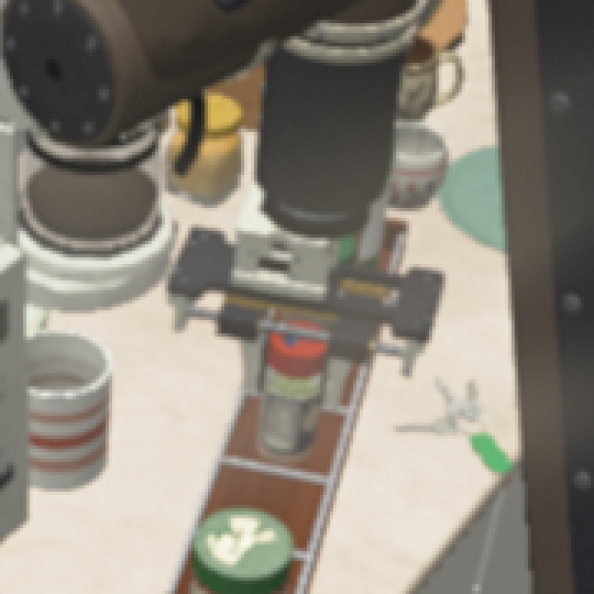

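The spice jar is upright, with its base centred at crop (287,440), where expected. I'll release it, then check the honey jar's clearance to the tea carton and microwave.

To row units: 0.3 cm / 100 = 0.003, 0.2 cm / 100 = 0.002.

Emit:
{"method": "send_rows", "body": {
  "plan": [
    [[0,0,0.001,0,0,0],[0,0,0.002,0,0,0],[0,0,0.003,0,0,0],[0,0,0.003,0,0,0]]
  ]
}}

```text
clock: 26.57
tool_pos: [0.4885, -0.2687, 0.0714]
orientation: [-179.9, -0.1, -71.2]
force: [-1.5, 1.5, 12.6]
opening: 0.0431
gripper_force: 30.0
```

Emit:
{"method": "send_rows", "body": {
  "plan": [
    [[0,0,0,0,0,0],[0,0,0,0,0,0],[0,0,0,0,0,0],[0,0,0,0,0,0],[0,0,0,0,0,0],[0,0,0,0,0,0]]
  ],
  "fingers": 1
}}

```text
clock: 27.07
tool_pos: [0.4873, -0.2682, 0.0694]
orientation: [180.0, 0.0, -71.3]
force: [0.2, 0.6, -0.4]
opening: 0.0783
gripper_force: 0.0
```

To row units: -16 cm / 100 = -0.16, -14 cm / 100 = -0.14.

Emit:
{"method": "send_rows", "body": {
  "plan": [
    [[0,0,-0.02,0,0,0],[0,0,-0.05,0,0,0],[0,0,-0.08,0,0,0],[0,0,-0.11,0,0,0],[0,0,-0.14,0,0,0],[0,0,-0.16,0,0,0],[0,0,-0.16,0,0,0]]
  ]
}}

```text
clock: 27.65
tool_pos: [0.4896, -0.2691, 0.2346]
orientation: [-179.7, -0.3, -71.2]
force: [0.3, 0.1, 0.8]
opening: 0.0875
gripper_force: 0.0
```

```bash
echo '[0.4873,-0.2677,0.23,-71.29]' > cmd.json
python3 - <<'E'
from h import *
t=load("top0.npz")
T=lambda p:(np.array(p)+.5)/4.2-.5+[110,215]
for p in[(592,36),(714,44),(706,124),(592,114)]: print(ray(t,*T(p),.107).round(3))
print("mw top edge",[ray(t,*p,.25).round(3) for p in((92,183),(340,190))], "bottom",[ray(t,*p,0).round(3) for p in((135,211),(330,217))])
E
python3 snap.py top s7 110 160 310 310 4
```

```text
[0.566 0.116 0.107]
[0.562 0.051 0.107]
[0.519 0.054 0.107]
[0.524 0.114 0.107]
mw top edge [array([0.611, 0.406, 0.25 ]), array([ 0.605, -0.079,  0.25 ])] bottom [array([0.613, 0.422, 0.   ]), array([ 0.606, -0.062,  0.   ])]
```

View pics/s7.png

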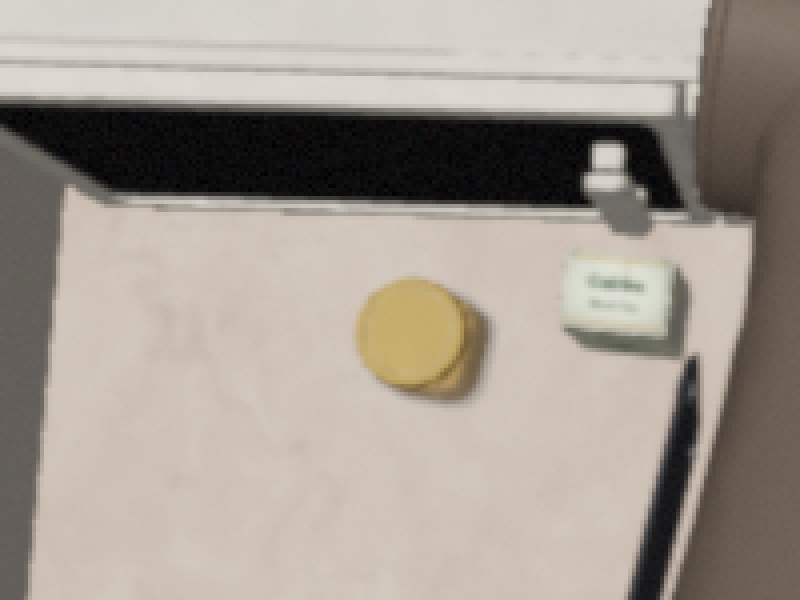

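The honey jar is still at (212,243) in the full image. The tea carton's top spans y 0.05–0.116, just under the gripper body's end, so I'll grip 5 mm higher to clear its top and come down slowly.

```bash
python3 mv.py ".48 -.02 .23 -40; .523 .2055 .20 -11; .523 .2055 .06 -11; .523 .2055 .044 -11; .523 .2055 .20 -11; .48 .03 .20 -45; .458 -.14 .20 -71; .458 -.186 .20 -71; .458 -.186 .067 -71"
```

```text
[-23.7, -7.3, 0.0] turn z -31.0 min rows 5.9
[-11.3, -19.9, 3.0] turn z -29.0 min rows 5.5
[0.0, -0.0, 14.0] turn z -0.0 min rows 3.4
[0.0, -0.0, 1.6] turn z -0.0 min rows 0.4
[0.0, -0.0, -15.6] turn z -0.0 min rows 3.7
[-0.8, 18.0, 0.0] turn z 34.0 min rows 4.7
[10.6, 13.5, 0.0] turn z 26.0 min rows 4.1
[4.3, 1.5, 0.0] turn z -0.0 min rows 1.1
[0.0, 0.0, 13.3] turn z -0.0 min rows 3.2
end [ 4.580e-01 -1.857e-01  6.700e-02 -7.129e+01]
```

To row units: -23.7 cm / 100 = -0.237, -7.3 cm / 100 = -0.073, -31 degrees / 360 = -0.0861.

Emit:
{"method": "send_rows", "body": {
  "plan": [
    [[-0.03,-0.009,0,0,0,-0.0108],[-0.059,-0.018,0,0,0,-0.0217],[-0.089,-0.027,0,0,0,-0.0322],[-0.119,-0.036,0,0,0,-0.0431],[-0.148,-0.046,0,0,0,-0.0539],[-0.178,-0.055,0,0,0,-0.0644],[-0.207,-0.064,0,0,0,-0.075],[-0.237,-0.073,0,0,0,-0.0861]]
  ]
}}

```text
clock: 28.37
tool_pos: [0.4796, -0.019, 0.2285]
orientation: [179.9, 0.1, -40.1]
force: [0.1, 0.2, -0.2]
opening: 0.0877
gripper_force: 0.0
```

To row units: -19.9 cm / 100 = -0.199, -18 cm / 100 = -0.18, -29 degrees / 360 = -0.0806.

Emit:
{"method": "send_rows", "body": {
  "plan": [
    [[-0.017,-0.03,0.005,0,0,-0.0122],[-0.034,-0.06,0.009,0,0,-0.0242],[-0.051,-0.09,0.014,0,0,-0.0361],[-0.068,-0.12,0.018,0,0,-0.0483],[-0.085,-0.15,0.023,0,0,-0.0606],[-0.102,-0.18,0.027,0,0,-0.0725],[-0.113,-0.199,0.03,0,0,-0.0806],[-0.113,-0.199,0.03,0,0,-0.0806]]
  ]
}}

```text
clock: 29.03
tool_pos: [0.5229, 0.2079, 0.197]
orientation: [179.9, 0.1, -10.9]
force: [0.3, -0.4, 0.8]
opening: 0.088
gripper_force: 0.0
```

To row units: 14 cm / 100 = 0.14, 13.4 cm / 100 = 0.134.

Emit:
{"method": "send_rows", "body": {
  "plan": [
    [[0,0,0,0,0,0],[0,0,0.02,0,0,0],[0,0,0.05,0,0,0],[0,0,0.08,0,0,0],[0,0,0.105,0,0,0],[0,0,0.123,0,0,0],[0,0,0.134,0,0,0],[0,0,0.14,0,0,0]]
  ]
}}

```text
clock: 29.7
tool_pos: [0.5221, 0.2031, 0.0579]
orientation: [179.9, 0.1, -11.4]
force: [-0.4, -0.2, 0.3]
opening: 0.0876
gripper_force: 0.0
```

Emit:
{"method": "send_rows", "body": {
  "plan": [
    [[0,0,0.002,0,0,0],[0,0,0.005,0,0,0],[0,0,0.008,0,0,0],[0,0,0.011,0,0,0],[0,0,0.014,0,0,0],[0,0,0.016,0,0,0],[0,0,0.016,0,0,0],[0,0,0.016,0,0,0]]
  ]
}}

```text
clock: 30.37
tool_pos: [0.523, 0.2046, 0.0436]
orientation: [180.0, -0.0, -11.3]
force: [-0.2, -0.2, -0.6]
opening: 0.0875
gripper_force: 0.0
```

Emit:
{"method": "send_rows", "body": {
  "plan": [
    [[0,0,0,0,0,0],[0,0,0,0,0,0],[0,0,0,0,0,0],[0,0,0,0,0,0],[0,0,0,0,0,0],[0,0,0,0,0,0],[0,0,0,0,0,0],[0,0,0,0,0,0]]
  ],
  "fingers": 0
}}

```text
clock: 31.03
tool_pos: [0.5234, 0.2051, 0.0438]
orientation: [-179.9, -0.0, -11.3]
force: [1.3, 2.7, 0.3]
opening: 0.0629
gripper_force: 30.0
```

The opening of 63 mm fits the 66 mm flats, since earlier readings were also about 2 mm under. Lift and carry.

To row units: -15.6 cm / 100 = -0.156, -15 cm / 100 = -0.15.

Emit:
{"method": "send_rows", "body": {
  "plan": [
    [[0,0,-0.01,0,0,0],[0,0,-0.03,0,0,0],[0,0,-0.055,0,0,0],[0,0,-0.08,0,0,0],[0,0,-0.105,0,0,0],[0,0,-0.13,0,0,0],[0,0,-0.15,0,0,0],[0,0,-0.156,0,0,0]]
  ]
}}

```text
clock: 31.7
tool_pos: [0.5236, 0.2047, 0.2031]
orientation: [-179.9, -0.2, -11.3]
force: [0.1, 0.4, -3.3]
opening: 0.0632
gripper_force: 30.0
```

To row units: 18 cm / 100 = 0.18, 17 cm / 100 = 0.17, 34 degrees / 360 = 0.0944.

Emit:
{"method": "send_rows", "body": {
  "plan": [
    [[0,0.01,0,0,0,0.0056],[-0.001,0.032,0,0,0,0.0167],[-0.003,0.06,0,0,0,0.0319],[-0.004,0.09,0,0,0,0.0472],[-0.005,0.12,0,0,0,0.0625],[-0.007,0.148,0,0,0,0.0778],[-0.008,0.17,0,0,0,0.0889],[-0.008,0.18,0,0,0,0.0944]]
  ]
}}

```text
clock: 32.37
tool_pos: [0.477, 0.0266, 0.1979]
orientation: [179.8, 0.1, -45.7]
force: [-0.1, 0.8, -4.6]
opening: 0.0631
gripper_force: 30.0
```

To row units: 13.5 cm / 100 = 0.135, 12.9 cm / 100 = 0.129, 26 degrees / 360 = 0.0722.

Emit:
{"method": "send_rows", "body": {
  "plan": [
    [[0.006,0.007,0,0,0,0.0042],[0.02,0.025,0,0,0,0.0139],[0.037,0.047,0,0,0,0.025],[0.055,0.07,0,0,0,0.0375],[0.073,0.093,0,0,0,0.05],[0.089,0.114,0,0,0,0.0611],[0.101,0.129,0,0,0,0.0694],[0.106,0.135,0,0,0,0.0722]]
  ]
}}

```text
clock: 33.03
tool_pos: [0.4577, -0.1425, 0.1986]
orientation: [179.9, 0.0, -71.5]
force: [-0.4, 0.1, -3.6]
opening: 0.0628
gripper_force: 30.0
```

To row units: 4.3 cm / 100 = 0.043, 4 cm / 100 = 0.04.

Emit:
{"method": "send_rows", "body": {
  "plan": [
    [[0.008,0.003,0,0,0,0],[0.02,0.007,0,0,0,0],[0.032,0.011,0,0,0,0],[0.04,0.014,0,0,0,0],[0.043,0.015,0,0,0,0],[0.043,0.015,0,0,0,0],[0.043,0.015,0,0,0,0],[0.043,0.015,0,0,0,0]]
  ]
}}

```text
clock: 33.7
tool_pos: [0.4583, -0.1857, 0.1995]
orientation: [-180.0, 0.0, -71.2]
force: [0.3, -0.1, -2.9]
opening: 0.0627
gripper_force: 30.0
```

To row units: 10.3 cm / 100 = 0.103, 10 cm / 100 = 0.1.

Emit:
{"method": "send_rows", "body": {
  "plan": [
    [[0,0,0.015,0,0,0],[0,0,0.04,0,0,0],[0,0,0.065,0,0,0],[0,0,0.09,0,0,0],[0,0,0.1,0,0,0],[0,0,0.103,0,0,0],[0,0,0.103,0,0,0],[0,0,0.103,0,0,0]]
  ]
}}

```text
clock: 34.37
tool_pos: [0.4592, -0.1862, 0.0977]
orientation: [-179.9, -0.1, -71.2]
force: [0.8, 0.3, -3.7]
opening: 0.0628
gripper_force: 30.0
```

```bash
python3 snap.py scene s8 270 90 450 270 3.3;python3 -c "
from ck import *
for z in(.046,.016):
  print(circ((.458,-.186),.033,z,[270,90],3.3))
a=np.radians(19.14);R=np.array([[np.cos(a),-np.sin(a)],[np.sin(a),np.cos(a)]])
for y in(.086,.172):
  for x in(-.0445,.0445): print(y,x,((proj(s,[*(np.array([.50073,-.30822])+R@[x,y]),.033])-[270,90])*3.3).round(0))
"
```

```text
(array([252., 429.]), array([341., 489.]))
(array([249., 458.]), array([337., 518.]))
0.086 -0.0445 [364. 446.]
0.086 0.0445 [250. 422.]
0.172 -0.0445 [342. 522.]
0.172 0.0445 [223. 496.]
```

View pics/s8.png

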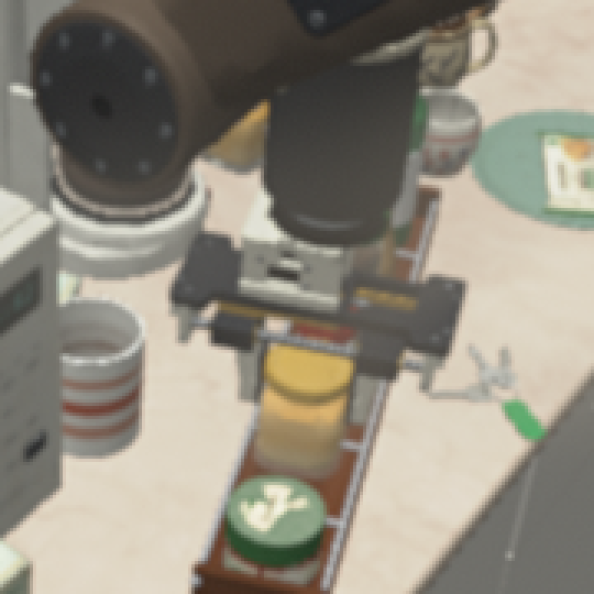

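The honey jar hangs upright, square with the rack, base at crop (300,460), in line with its bay. I'll lower it.

To row units: 3.5 cm / 100 = 0.035, 3.2 cm / 100 = 0.032.

Emit:
{"method": "send_rows", "body": {
  "plan": [
    [[0,0,0.005,0,0,0],[0,0,0.013,0,0,0],[0,0,0.021,0,0,0],[0,0,0.028,0,0,0],[0,0,0.032,0,0,0],[0,0,0.035,0,0,0],[0,0,0.035,0,0,0],[0,0,0.035,0,0,0]]
  ]
}}

```text
clock: 35.08
tool_pos: [0.4581, -0.1863, 0.0614]
orientation: [180.0, 0.0, -71.3]
force: [0.9, -0.3, -3.2]
opening: 0.0629
gripper_force: 30.0
```

To row units: 0.3 cm / 100 = 0.003, 0.2 cm / 100 = 0.002.

Emit:
{"method": "send_rows", "body": {
  "plan": [
    [[0,0,0.001,0,0,0],[0,0,0.002,0,0,0],[0,0,0.003,0,0,0],[0,0,0.003,0,0,0],[0,0,0.003,0,0,0]]
  ]
}}

```text
clock: 35.5
tool_pos: [0.4586, -0.1863, 0.0597]
orientation: [-180.0, -0.0, -71.3]
force: [-2.3, 1.6, 7.8]
opening: 0.0626
gripper_force: 30.0
```

Emit:
{"method": "send_rows", "body": {
  "plan": [
    [[0,0,0,0,0,0],[0,0,0,0,0,0],[0,0,0,0,0,0],[0,0,0,0,0,0],[0,0,0,0,0,0],[0,0,0,0,0,0],[0,0,0,0,0,0]]
  ],
  "fingers": 1
}}

```text
clock: 36.08
tool_pos: [0.4582, -0.1862, 0.0585]
orientation: [180.0, 0.0, -71.3]
force: [0.1, -1.0, -0.0]
opening: 0.0871
gripper_force: 0.0
```

To row units: -18 cm / 100 = -0.18, -15 cm / 100 = -0.15.

Emit:
{"method": "send_rows", "body": {
  "plan": [
    [[0,0,-0.01,0,0,0],[0,0,-0.03,0,0,0],[0,0,-0.06,0,0,0],[0,0,-0.09,0,0,0],[0,0,-0.12,0,0,0],[0,0,-0.15,0,0,0],[0,0,-0.18,0,0,0],[0,0,-0.18,0,0,0]]
  ]
}}

```text
clock: 36.75
tool_pos: [0.4611, -0.187, 0.2448]
orientation: [-179.5, -0.3, -71.2]
force: [1.1, -0.5, 0.2]
opening: 0.0877
gripper_force: 0.0
```

To row units: -28 cm / 100 = -0.28, -24.5 cm / 100 = -0.245.

Emit:
{"method": "send_rows", "body": {
  "plan": [
    [[-0.035,0,0,0,0,0],[-0.07,0,0,0,0,0],[-0.105,0,0,0,0,0],[-0.14,0,0,0,0,0],[-0.175,0,0,0,0,0],[-0.21,0,0,0,0,0],[-0.245,0,0,0,0,0],[-0.28,0,0,0,0,0]]
  ]
}}

```text
clock: 37.42
tool_pos: [0.3674, 0.0802, 0.2386]
orientation: [-179.9, 0.0, -71.3]
force: [0.2, 0.8, -0.4]
opening: 0.0878
gripper_force: 0.0
```

To row units: -13 cm / 100 = -0.13, -12 cm / 100 = -0.12.

Emit:
{"method": "send_rows", "body": {
  "plan": [
    [[-0.03,0,0,0,0,0],[-0.06,0,0,0,0,0],[-0.09,0,0,0,0,0],[-0.12,0,0,0,0,0],[-0.13,0,0,0,0,0],[-0.13,0,0,0,0,0]]
  ]
}}

```text
clock: 37.92
tool_pos: [0.326, 0.2039, 0.2384]
orientation: [-180.0, 0.0, -71.1]
force: [1.2, 0.0, -0.2]
opening: 0.0877
gripper_force: 0.0
```

```bash
python3 snap.py scene s9 270 70 450 280 2.8;python3 snap.py top s10 315 190 595 330 2.8; python3 - <<'E'
import cv2,numpy as np
a=cv2.imread("pics/s9.png");b=cv2.imread("pics/s10.png")
c=cv2.resize(np.zeros((1,1,3),np.uint8),(800,600)); a=cv2.resize(a,None,fx=.58,fy=.58) if 0 else a
b=cv2.resize(b,(290*1,145)) if 0 else b
c=np.zeros((600,800,3),np.uint8); 
cv2.imwrite("pics/s10.png",b)
E
```

```text
(no output)
```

View pics/s10.png

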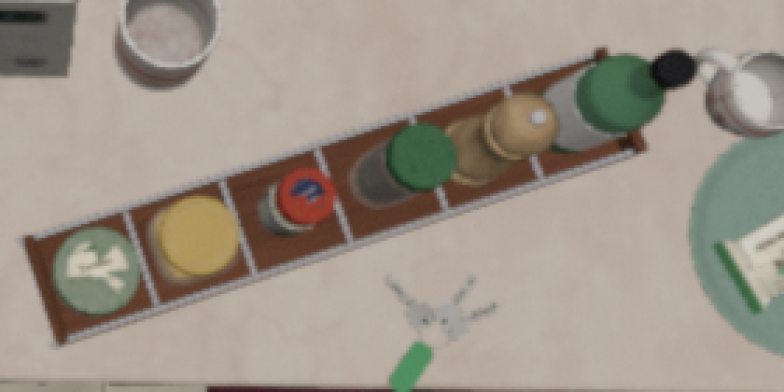

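All four stand in the row. Crop positions are honey (200,236), spice cap (306,195), tall lid (421,155) and knob (538,117). Checking their centring in numbers.

```bash
python3 - <<'E'
from h import *
t=load("s10.npz"); a=np.radians(19.14);R=np.array([[np.cos(a),-np.sin(a)],[np.sin(a),np.cos(a)]])
for n,p,z in[("pot",(97,269),.071),("honey",(201,235),.099),("spice",(306,194),.125),("tall",(422,154),.156),("mill",(538,117),.184)]:
    w=ray(t,*((np.array(p)+.5)/2.8-.5+[315,190]),z); print(n,w.round(4),(1000*R.T@(w[:2]-[.50073,-.30822])).round(1))
from plant import ctrl; o=ctrl.get_obs(); print(o["clock"],abs(o["qvel"]).max())
E
```

```text
pot [ 0.4324 -0.1073  0.071 ] [  1.3 212.2]
honey [ 0.4586 -0.1877  0.099 ] [ -0.3 127.6]
spice [ 0.4891 -0.2657  0.125 ] [ 3.  43.9]
tall [ 0.5169 -0.3472  0.156 ] [  2.5 -42.1]
mill [ 0.5413 -0.425   0.184 ] [ 1.000e-01 -1.236e+02]
38.0167 1.4809506769259726
```

The mill reads 2–5 mm from the middle depending on the view, and the others about 3 mm or less. All are upright and in the right order, so I'm handing in.

```bash
python3 -c "
from plant import ctrl
print(ctrl.close_job())"
```

```text
the job is handed in; nothing more can be done
None
```

The job is handed in: from oil bottle to pot, the row is pepper mill, tall jar, spice jar and honey jar, all upright; three stand within about 3 mm of their bay centres and the mill within about 5 mm.

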